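# Find the full jar of glass discs by weight and show it to the scanner

## Task

Two identical white jars of glass discs stand on the bench; one is full, the other nearly used up, and only their weight tells. Lift each jar in turn to feel which is heavier and put the lighter one back upright where it stood; then hold the heavier one up off the bench and upright in front of the scanner, its bar-code label facing the window squarely at label height and a few centimetres away. Finish while still holding it there, motionless, and leave the other things on the bench alone.

Things in the scene. Friction and masses are not known exactly. Their poses are not given: they have to be found in the camera images.
- jar_left: White opaque plastic jar, upright, the left one of two that look alike (+y). Body 56 mm in diameter; fixed screw cap 59 mm in diameter from 78 to 100 mm (the top) above the foot, a good grip from above. Origin at the centre of its underside, z up; label on its +x side. Full it weighs 0.29 to 0.38 kg, nearly empty 0.08 to 0.13 kg; one jar is full, it may be either.
- jar_right: White opaque plastic jar, upright, the right one of two that look alike (-y). Body 56 mm in diameter; fixed screw cap 59 mm in diameter from 78 to 100 mm (the top) above the foot, a good grip from above. Origin at the centre of its underside, z up; label on its +x side. Full it weighs 0.29 to 0.38 kg, nearly empty 0.08 to 0.13 kg; one jar is full, it may be either.
- jar_left_label (a point): Middle of the left jar's bar-code label, a paper label wrapped on the jar's side: 28 mm from the jar's axis along its +x, 40 mm above its foot. At the start the label points away from the robot, within 0.8 rad of world +x. Axes as the jar's.
- jar_right_label (a point): Middle of the right jar's bar-code label, a paper label wrapped on the jar's side: 28 mm from the jar's axis along its +x, 40 mm above its foot. At the start the label points away from the robot, within 0.8 rad of world +x. Axes as the jar's.
- scanner_window (a point): Middle of the scanner's flat upright amber window, 135 mm above the bench. Axes as the scanner's: the window looks along -x (towards the robot, within 0.36 rad), y level along the window, z up. A jar held upright on the -x side with its x axis parallel to this one has its label facing the window.
- scanner: Label scanner fixed at the bench's far side: grey head 78 mm wide, 95 to 177 mm above the bench, black front frame with amber window, black stem, flat black foot 100 x 85 mm, 14 mm thick. Origin on the bench 28 mm behind the window, z up; x points from the window to the back. The foot reaches 40 mm to the front of the origin and 60 mm to the back.
- table: The bench with a grey laminate top; the top is at z = 0.
- tip_box: Bystander, loose: closed pipette-tip box with white base and clear lid, 118 x 78 mm, 64 mm high, between the jars. Origin under its centre.
- open_tip_box: Bystander, loose: open pipette-tip box full of upright tips, 118 x 78 mm, 78 mm high, its clear lid standing open to 107 mm, far to the left. Origin under its centre.
- tube_rack: Bystander, loose: clear acrylic rack of small capped tubes, 200 x 94 mm, 45 mm high, far to the right. Origin under its centre.
- loose_cap: Bystander, loose: small white screw cap lying on the bench, 43 mm in diameter, 14 mm high.
- pipette: Bystander, loose: white and blue hand pipette lying on the bench across the front on the right, 230 mm long, about 26 mm high. Origin near its middle, x along it.
- timer: Bystander, loose: flat grey timer lying on the bench, 74 x 64 mm, 16 mm high.

How it is judged (in metres and radians):
On the way, in this order (a step that is already met when the one before it is completed fails the run):
1. the lighter jar is lifted clear of the bench (30 mm or more) while the heavier stands on it (((height (world z) of jar_left above 0.03 m and angle between jar_left's own z axis and vertical below 0.5 rad and contact force between jar_left and the fingers above 2 N and contact force between jar_right and table between 2.06 and 6 N) or (height (world z) of jar_right above 0.03 m and angle between jar_right's own z axis and vertical below 0.5 rad and contact force between jar_right and the fingers above 2 N and contact force between jar_left and table between 2.06 and 6 N))), for 0.2 s.
2. the heavier jar is lifted clear of the bench (30 mm or more) while the lighter stands on it (((height (world z) of jar_left above 0.03 m and contact force between jar_left and the fingers above 2 N and contact force between jar_right and table between 0.4 and 2.06 N) or (height (world z) of jar_right above 0.03 m and contact force between jar_right and the fingers above 2 N and contact force between jar_left and table between 0.4 and 2.06 N))), for 0.2 s.
At the end, for the whole second after the job is handed in: Fingers alone hold the heavier jar still, upright (0.2 rad), foot over 50 mm up; window 55-165 mm from its axis on the label side, 35 mm sideways, label within 28 mm of window height, square to 0.3 rad. Lighter jar (under 2.06 N on the bench) upright, untouched, within 50 mm of its place (((contact force between jar_right and table between 0.4 and 2.06 N and angle between jar_right's own z axis and vertical below 0.1 rad and distance of jar_right from where it was at the start of the episode below 0.05 m and contact force between jar_right and the fingers below 0.1 N and x of scanner_window in the frame of jar_left between 0.055 and 0.165 m and y of scanner_window in the frame of jar_left between -0.035 and 0.035 m and z of scanner_window in the frame of jar_left between 0.012 and 0.068 m and y of jar_left in the frame of scanner_window between -0.04 and 0.04 m and angle between the x axis of jar_left and the x axis of scanner, either way round below 0.3 rad and angle between jar_left's own z axis and vertical below 0.2 rad and height (world z) of jar_left above 0.05 m and contact force between jar_left and the fingers above 2 N and contact force between jar_left and table below 0.1 N and contact force between jar_left and scanner below 0.1 N and linear speed of jar_left below 0.03 m/s) or (contact force between jar_left and table between 0.4 and 2.06 N and angle between jar_left's own z axis and vertical below 0.1 rad and distance of jar_left from where it was at the start of the episode below 0.05 m and contact force between jar_left and the fingers below 0.1 N and x of scanner_window in the frame of jar_right between 0.055 and 0.165 m and y of scanner_window in the frame of jar_right between -0.035 and 0.035 m and z of scanner_window in the frame of jar_right between 0.012 and 0.068 m and y of jar_right in the frame of scanner_window between -0.04 and 0.04 m and angle between the x axis of jar_right and the x axis of scanner, either way round below 0.3 rad and angle between jar_right's own z axis and vertical below 0.2 rad and height (world z) of jar_right above 0.05 m and contact force between jar_right and the fingers above 2 N and contact force between jar_right and table below 0.1 N and contact force between jar_right and scanner below 0.1 N and linear speed of jar_right below 0.03 m/s))); the arm keeps its last pose, push and grip.
It fails at once if another thing on the bench is pushed out of its place (30 mm) or knocked over (distance of any of tip_box, open_tip_box, tube_rack, loose_cap, pipette, timer from where it was at the start of the episode above 0.03 m or angle between any of tip_box, open_tip_box, tube_rack, loose_cap, pipette, timer's own z axis and vertical above 0.5 rad).
It fails at once if a jar is tipped over (more than 0.8 rad from upright) (angle between any of jar_left, jar_right's own z axis and vertical above 0.8 rad).
It also fails if it takes over 59 s, if anything falls off the work surface, if the arm or the gripper's body presses on something with over 40 N, if the wrist force passes 120 N, or if a joint passes its speed limit or range.

## Robot

A 7-joint arm with a two-finger parallel gripper is mounted at the origin on the work surface. World frame = base frame: x ahead of the robot, y to its left, z up, the work surface at z = 0. Lengths are in mm, angles in degrees, forces in N, time in s.
With the tool pointing down it reaches from about 425 to 1025 mm from the base axis. Payload 3.6 kg.
Tool frame: the origin (TCP) lies between the finger pads; the fingertips stand 8 mm ahead of it and the grasp point (between the pads) lies 11 mm behind it; z points along the fingers, y is the line along which they close (so a half turn about z gives the same grasp; the last joint's range is limited). The gripper opens to 85 mm and grips with 20 to 120 N. Pads are 22 mm wide; open, the fingers measure 114 mm over their backs; the gripper's body (76 mm by 85 mm) begins 54 mm behind the grasp point. The pads swing forward as they close: fully open they stand 13 mm farther back than shut.
Start: joints at [60.017, 33.873, 2.773, 92.16, -1.908, 54.013, -1.931], TCP at [302.102, -659.063, 239.302] pointing down, gripper open.
Joint ranges: [-153.93, 153.93], [-27.13, 128.08], [-72.61, 78.16], [10.71, 143.7], [-87.88, 267.88], [4.46, 118.87], [-176.78, 176.78]. Speed limits (degrees/s): [147.25, 147.25, 180, 180, 180, 180, 180].

## Interface

Orientations are given as a 3x3 rotation matrix whose columns are the frame's x, y, z axes.
In Python, from workcell import * gives the robot as it stands.
- The arm moves only by the tool step_arm, never from a script. Its argument "motion" is a list of rows, each an object with "travel": the shift along the tool's x, y, z in cm, a list of three; "yaw": the turn about the tool's z in rad; "gripper": the closure, from -1 (fully open) to 1 (shut). A call has 1 to 5 rows; each row shifts and turns the commanded pose from where the row before left it, along the tool's axes as they then stand; what a row does not reach is not made up. A row lasts 1/12 s, in which the tool goes at most 41.7 mm and 7.16 degrees, less where a joint would pass 70% of its speed; a pose out of reach is approached as far as the arm can. A call with a gripper value outside its range is refused whole. The fingers move at their own pace and stop on an object; "grip_force" is the grip in N (left out, the last holds). Time passes only in rows, so rows that do not move let the fingers close. It gives the time, the measured TCP pose, the force, the opening and the grip force at its end, in the units of the state.
- observe(): the state, without advancing time (a new reading comes with each control period).
- camera(name): name is "scene" or "top"; returns a dict with "color" (420x560x3 uint8, blue, green, red), "camera_matrix" (3x3 intrinsics, pixels), "xyz" and "rotation" of the camera in the world. Camera axes: x right, y up, looking along -z (the intrinsics and any distortion apply to the point x, -y, -z); pixel columns grow to the right and rows downward; lengths in mm; the calibration is good to about 2 mm. A picture is of the moment at which its call begins. There is no depth.
- job_done(): hands the job in; it is judged then, once.
The state is a dict: "clock": time; "joint_pos": joint angles; "joint_velocities": joint speeds; "joint_efforts": joint torques, N m; "position": TCP position; "orientation": TCP orientation; "contact_force": force on the tool from outside, world axes, zero at the start; "wrist_torque": the same for the moment, N m; "grip_width": opening from 0.0 (shut) to 1.0 (fully open); "grip_force": force on a finger pad.
Only numpy, scipy, OpenCV 4.12 (cv2) and the standard library are available. Lean on these libraries where they do the work, as an engineer would, in place of code of your own. Each camera call takes 0.05 s, during which the arm holds its last target. There are 200 camera calls.

## Working session

There is one attempt and no reset: what is moved stays moved. The work goes in short steps, Python scripts to look and compute and a tool call to move; the robot and the scene stay as the last step left them, time stands still between calls to the robot, and variables do not carry over. Pictures are saved under pics/ and viewed, at most 10 in all, crops included, and the job is handed in when it is done.

Besides the shell and the picture viewer there is one more tool, called after "Emit:" in YAML: its name, and indented under it one key for each argument. step_arm: Moves the arm, as the interface text tells. Its arguments: {"type":"object","properties":{"motion":{"type":"array"},"grip_force":{"type":"number"}},"required":["motion"]}

```bash
mkdir -p pics; cat > h.py <<'E'
from workcell import *
import numpy as np, cv2
def ray(c,u,v):
    K=c["camera_matrix"]; d=np.linalg.inv(np.array(K))@[u,v,1]
    R=np.array(c["rotation"]); return np.array(c["xyz"]),R@[d[0],-d[1],-d[2]]
def onz(c,u,v,z):
    o,d=ray(c,u,v); return (o+d*(z-o[2])/d[2]).round(1)
def proj(c,p):
    q=np.array(c["rotation"]).T@(np.array(p)-c["xyz"]); h=np.array(c["camera_matrix"])@[q[0],-q[1],-q[2]]; return (h[:2]/h[2]).round(1)
E
python3 - <<'E'
from h import *
s=observe(); print(s["clock"],s["position"],np.array(s["orientation"]).round(3).tolist(),s["contact_force"])
for n in("scene","top"):
    c=camera(n); cv2.imwrite(f"pics/{n}0.png",c["color"]); print(n,c["xyz"],np.array(c["rotation"]).round(3).tolist(),c["camera_matrix"], c.keys())
E
```

```text
0.0 [ 301.74298789 -658.34677054  238.17745992] [[0.909, 0.417, -0.001], [0.417, -0.909, 0.002], [-0.0, -0.002, -1.0]] [0.11273372 0.30915068 0.5551505 ]
scene [1289.9932777   -76.44697471  887.41355291] [[0.115, -0.727, 0.678], [0.993, 0.081, -0.081], [0.004, 0.682, 0.731]] [[443.80911423   0.         279.03308716]
 [  0.         443.80911423 213.68056809]
 [  0.           0.           1.        ]] dict_keys(['color', 'camera_matrix', 'xyz', 'rotation'])
top [ 339.86129623    7.3059459  1378.11958124] [[0.022, 0.987, -0.16], [-1.0, 0.023, 0.004], [0.008, 0.16, 0.987]] [[513.86553605   0.         281.94231929]
 [  0.         513.86553605 207.86591327]
 [  0.           0.           1.        ]] dict_keys(['color', 'camera_matrix', 'xyz', 'rotation'])
```

View pics/scene0.png

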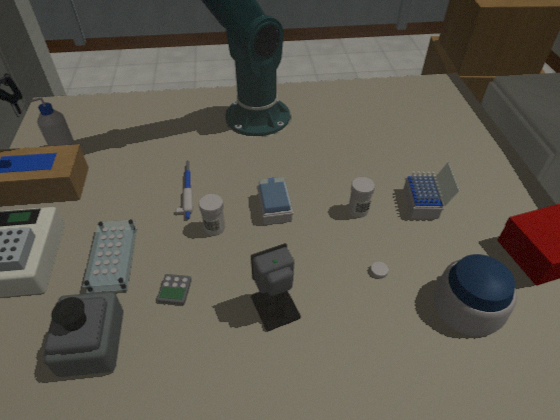

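View pics/top0.png

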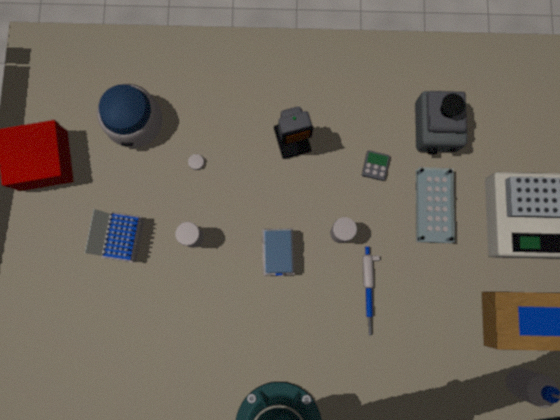

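The scene view shows the jars at about (211,215) and (361,197), with dark labels near (213,227) and (362,209). In the top view, the caps are at (344,229) and (188,234), and the scanner is at (294,128) with its amber window facing down-left of centre. Next I'll measure the caps, labels and window.

```bash
python3 - <<'E'
from h import *
t=cv2.imread("pics/top0.png"); s=cv2.imread("pics/scene0.png")
ct=camera("top"); cs=camera("scene")
g=cv2.cvtColor(cv2.medianBlur(t,3),cv2.COLOR_BGR2HSV)
m=((g[...,1]<35)&(g[...,2]>120)).astype(np.uint8)
n,l,st,ce=cv2.connectedComponentsWithStats(m)
for i in range(1,n):
    if st[i,4]>150: print("white",st[i],ce[i].round(1),onz(ct,*ce[i],100))
m=((g[...,0]<22)&(g[...,1]>140)&(g[...,2]>40)).astype(np.uint8); m[:90]=0;m[160:]=0;m[:,:260]=0;m[:,330:]=0
p=cv2.findNonZero(m)
if p is not None:
    r=cv2.minAreaRect(p); print("amber",len(p),r,[onz(ct,*q,135) for q in cv2.boxPoints(r)],onz(ct,*r[0],135))
a=cv2.resize(t[95:165,265:325],None,fx=6,fy=6,interpolation=2)
b=cv2.resize(s[185:245,190:240],None,fx=7,fy=7,interpolation=2)
d=cv2.resize(s[170:230,340:390],None,fx=7,fy=7,interpolation=2)
H=420;out=np.hstack([cv2.resize(x,(260,int(x.shape[0]*260/x.shape[1])))[:300] for x in (a,b,d)])
cv2.imwrite("pics/crop.png",out)
E
```

```text
white [    0     0   560    93 15518] [291.1  14.6] [1073.6  -11.5  100. ]
white [188 154  15  15 182] [195. 161.] [663.7 226.5 100. ]
white [421 167  29  26 271] [435.9 176.9] [ 636.6 -389.2  100. ]
white [ 494  172   66   84 3356] [524.1 210. ] [ 556.1 -610.4  100. ]
white [419 181  22  36 270] [427.2 197. ] [ 584.  -365.7  100. ]
white [333 217  23  23 424] [344.1 228.1] [ 499.9 -155.2  100. ]
white [175 222  24  24 432] [186.4 233. ] [478.5 238.9 100. ]
white [363 256   9  31 231] [366.8 270.9] [ 394.6 -211.7  100. ]
amber 16 ((297.37615966796875, 134.08714294433594), (1.9156526327133179, 13.888481140136719), 73.3007583618164) [array([727.2, -15.4, 135. ]), array([738.4, -48.7, 135. ]), array([733.6, -50.1, 135. ]), array([722.4, -16.9, 135. ])] [730.4 -32.8 135. ]
```

View pics/crop.png

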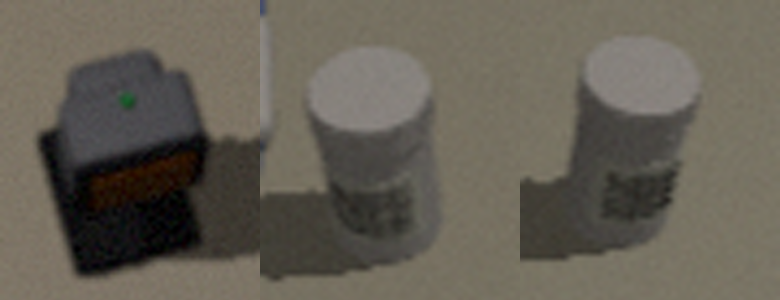

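The crop shows the amber window centred at about (298.5,136.5) in the top image, turned about 14° and right end farther. The right jar's label centre is at about scene (211.7,225), and the left jar's at about (363.3,207).

```bash
python3 - <<'E'
from h import *
ct=camera("top"); cs=camera("scene")
s=cv2.imread("pics/scene0.png")
f=lambda x,y:(265+x/4.333-.4,95+y/4.333-.4)
for n,a,b,z in(("foot L",(40,130),(75,270),14),("foot F",(75,270),(198,243),14),("win top",(92,178),(198,152),153),("head front top",(72,165),(190,133),177)):
    A=onz(ct,*f(*a),z);B=onz(ct,*f(*b),z);d=A-B; print(n,A,B,np.degrees(np.arctan2(d[1],d[0])).round(1))
print("win",onz(ct,*f(145,180),135))
for name,(ux,vy),xs,axis in (("R",(190,185),(333-260,413-260,113,207),(499.9,-155.2)),("L",(340,170),(603-520,680-520,121,192),(478.5,238.9))):
    u0,u1,uc,vc=[xs[0]/5.2+ux-.4,xs[1]/5.2+ux-.4,xs[2]/5.2+ux-.4,xs[3]/5.2+vy-.4]
    print(name,"cap px scene",proj(cs,(*axis,100)), "z40",proj(cs,(*axis,40)))
    for u in(u0,uc,u1):
        o,d=ray(cs,u,vc); w=o[:2]-axis; A=d[:2]@d[:2];B=w@d[:2];C=w@w-28**2
        D=B*B-A*C; 
        if D<0: print("miss"); continue
        t=(-B-D**.5)/A; p=o+t*d; print(p.round(1),np.degrees(np.arctan2(*(p[:2]-axis)[::-1])).round(1))
g=cv2.cvtColor(s,cv2.COLOR_BGR2HSV)
for x in ((190,240,185,225),(340,390,170,210)):
    r=g[x[2]:x[3],x[0]:x[1]]; m=((r[...,1]<35)&(r[...,2]>130)).astype(np.uint8)
    n,l,st,ce=cv2.connectedComponentsWithStats(m); i=1+st[1:,4].argmax(); print(st[i],ce[i]+[x[0],x[2]],onz(cs,*(ce[i]+[x[0],x[2]]),100))
E
```

```text
foot L [794.   28.8  14. ] [702.7   4.5  14. ] 14.9
foot F [702.7   4.5  14. ] [722.1 -72.9  14. ] 104.1
win top [720.   -3.7 153. ] [736.8 -64.  153. ] 105.6
head front top [719.8   7.8 177. ] [740. -58. 177.] 107.1
win [725.1 -34.6 135. ]
R cap px scene [210.1 201.5] z40 [212.6 217.8]
[ 514.5 -179.1   33.4] -58.6
[ 527.7 -158.3   45.6] -6.3
[ 523.1 -139.5   38.1] 34.2
L cap px scene [362.9 183.6] z40 [359.7 199.9]
[501.  222.2  39.6] -36.6
[506.5 240.1  43.2] 2.5
miss
[ 10   9  22  16 271] [210.34317343 201.62730627] [ 500.5 -154.6  100. ]
[ 13   7  21  15 243] [363.12757202 183.94650206] [479.7 239.2 100. ]
```

Emit:
step_arm:
  motion:
    - {"travel": [2.6, -2.5, 0], "yaw": 0, "gripper": -1}
    - {"travel": [2.6, -2.5, 0], "yaw": 0, "gripper": -1}
    - {"travel": [2.6, -2.5, 0], "yaw": 0, "gripper": -1}
    - {"travel": [2.6, -2.5, 0], "yaw": 0, "gripper": -1}
    - {"travel": [2.6, -2.5, 0], "yaw": 0, "gripper": -1}
  grip_force: 40

```text
clock: 0.72
position: [368.6, -489.7, 239.3]
orientation: [[0.909, 0.416, 0.0], [0.416, -0.909, -0.0], [0.0, 0.0, -1.0]]
contact_force: [0.8, 0.6, 1.0]
grip_width: 1.005
grip_force: 0.0
```

Emit:
step_arm:
  motion:
    - {"travel": [2.6, -2.5, 0], "yaw": 0, "gripper": -1}
    - {"travel": [2.6, -2.5, 0], "yaw": 0, "gripper": -1}
    - {"travel": [2.6, -2.5, 0], "yaw": 0, "gripper": -1}
    - {"travel": [2.6, -2.5, 0], "yaw": 0, "gripper": -1}
    - {"travel": [2.6, -2.5, 0], "yaw": 0, "gripper": -1}

```text
clock: 1.13
position: [434.7, -321.9, 239.5]
orientation: [[0.909, 0.417, 0.001], [0.417, -0.909, -0.0], [0.0, 0.0, -1.0]]
contact_force: [0.5, 0.1, -0.8]
grip_width: 1.0
grip_force: 0.0
```

Emit:
step_arm:
  motion:
    - {"travel": [2.6, -2.5, 0], "yaw": 0, "gripper": -1}
    - {"travel": [2.6, -2.5, 0], "yaw": 0, "gripper": -1}
    - {"travel": [2.6, -2.5, 0], "yaw": 0, "gripper": -1}
    - {"travel": [2.6, -2.5, 0], "yaw": 0, "gripper": -1}
    - {"travel": [2.6, -2.5, 0], "yaw": 0, "gripper": -1}

```text
clock: 1.55
position: [500.8, -154.0, 239.6]
orientation: [[0.909, 0.417, 0.001], [0.417, -0.909, -0.0], [0.0, 0.0, -1.0]]
contact_force: [0.7, -0.9, -0.9]
grip_width: 0.997
grip_force: 0.0
```

Emit:
step_arm:
  motion:
    - {"travel": [0, 0, 3.5], "yaw": 0, "gripper": -1}
    - {"travel": [0, 0, 3.5], "yaw": 0, "gripper": -1}
    - {"travel": [0, 0, 3.5], "yaw": 0, "gripper": -1}
    - {"travel": [0, 0, 3.5], "yaw": 0, "gripper": -1}
    - {"travel": [0, 0, 2.1], "yaw": 0, "gripper": -1}

```text
clock: 1.97
position: [499.2, -155.1, 75.6]
orientation: [[0.909, 0.417, -0.003], [0.417, -0.909, 0.001], [-0.002, -0.002, -1.0]]
contact_force: [0.7, 0.1, -0.8]
grip_width: 1.003
grip_force: 0.0
```

Emit:
step_arm:
  motion:
    - {"travel": [0, 0, 0], "yaw": 0, "gripper": 1}
    - {"travel": [0, 0, 0], "yaw": 0, "gripper": 1}
    - {"travel": [0, 0, 0], "yaw": 0, "gripper": 1}
    - {"travel": [0, 0, 0], "yaw": 0, "gripper": 1}
    - {"travel": [0, 0, 0], "yaw": 0, "gripper": 1}

```text
clock: 2.38
position: [501.2, -156.0, 79.7]
orientation: [[0.909, 0.417, 0.003], [0.417, -0.909, -0.001], [0.002, 0.002, -1.0]]
contact_force: [0.7, -0.1, -3.4]
grip_width: 0.696
grip_force: 44.0
```

Emit:
step_arm:
  motion:
    - {"travel": [0, 0, 0], "yaw": 0, "gripper": 1}
    - {"travel": [0, 0, 0], "yaw": 0, "gripper": 1}
    - {"travel": [0, 0, 0], "yaw": 0, "gripper": 1}

```text
clock: 2.63
position: [500.5, -155.8, 78.7]
orientation: [[0.909, 0.417, 0.001], [0.417, -0.909, -0.0], [0.001, 0.001, -1.0]]
contact_force: [0.6, 0.4, -3.6]
grip_width: 0.701
grip_force: 44.0
```

Gripped (0.70×85≈59 mm). Next, the lift: 60 mm, gently.

Emit:
step_arm:
  motion:
    - {"travel": [0, 0, -1.2], "yaw": 0, "gripper": 1}
    - {"travel": [0, 0, -1.2], "yaw": 0, "gripper": 1}
    - {"travel": [0, 0, -1.2], "yaw": 0, "gripper": 1}
    - {"travel": [0, 0, -1.2], "yaw": 0, "gripper": 1}
    - {"travel": [0, 0, -1.2], "yaw": 0, "gripper": 1}

```text
clock: 3.05
position: [500.0, -155.6, 138.8]
orientation: [[0.909, 0.417, -0.0], [0.417, -0.909, 0.0], [-0.0, -0.0, -1.0]]
contact_force: [-0.7, -0.3, -4.4]
grip_width: 0.7
grip_force: 44.7
```

Emit:
step_arm:
  motion:
    - {"travel": [0, 0, 0], "yaw": 0, "gripper": 1}
    - {"travel": [0, 0, 0], "yaw": 0, "gripper": 1}
    - {"travel": [0, 0, 0], "yaw": 0, "gripper": 1}
    - {"travel": [0, 0, 0], "yaw": 0, "gripper": 1}
    - {"travel": [0, 0, 0], "yaw": 0, "gripper": 1}

```text
clock: 3.47
position: [499.7, -155.5, 137.5]
orientation: [[0.909, 0.417, -0.002], [0.417, -0.909, 0.0], [-0.001, -0.001, -1.0]]
contact_force: [-0.2, -0.2, -3.5]
grip_width: 0.698
grip_force: 44.7
```

```bash
python3 - <<'E'
from h import *
for i in range(4):
    c=camera("scene"); s=observe(); print(s["clock"],s["contact_force"].round(2),s["position"].round(1))
cv2.imwrite("pics/lift1_full.png",c["color"])
p=proj(c,(500,-155,110)).astype(int); r=c["color"][p[1]-45:p[1]+45,p[0]-50:p[0]+50]
cv2.imwrite("pics/lift1.png",cv2.resize(r,None,fx=6,fy=6,interpolation=2)); print(p)
E
```

```text
3.5167 [ 0.46  0.09 -2.15] [ 499.9 -155.5  137.6]
3.5667 [ 0.41  0.09 -3.56] [ 500.  -155.6  137.7]
3.6167 [ 0.07 -0.11 -3.96] [ 500.1 -155.6  137.8]
3.6667 [-0.04 -1.05 -3.77] [ 500.2 -155.6  137.9]
[209 198]
```

View pics/lift1.png

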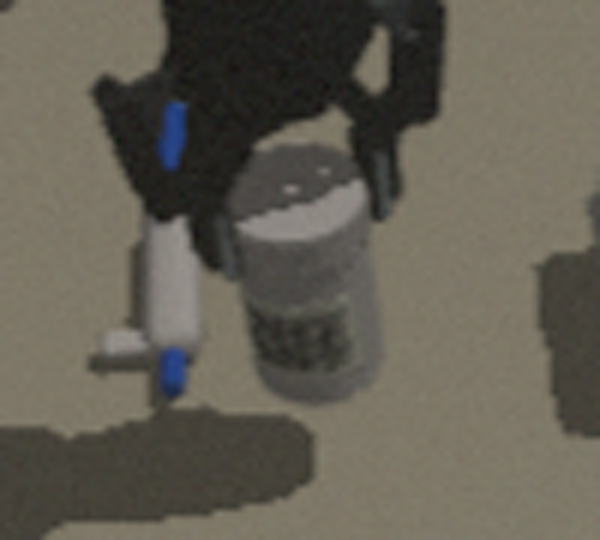

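Net load is about 2.9 N, so this right jar should be the full one. Its label spans 250–350 against body limbs 245–383 at y≈340, putting its yaw near −12°. I'll set it down and try the left jar.

Emit:
step_arm:
  motion:
    - {"travel": [0, 0, 1.7], "yaw": 0, "gripper": 1}
    - {"travel": [0, 0, 1.7], "yaw": 0, "gripper": 1}
    - {"travel": [0, 0, 1.5], "yaw": 0, "gripper": 1}
    - {"travel": [0, 0, 0.8], "yaw": 0, "gripper": 1}
    - {"travel": [0, 0, 0.2], "yaw": 0, "gripper": 1}

```text
clock: 4.08
position: [499.8, -155.3, 78.6]
orientation: [[0.909, 0.417, -0.002], [0.417, -0.909, 0.001], [-0.002, -0.002, -1.0]]
contact_force: [-3.4, 2.3, 10.1]
grip_width: 0.699
grip_force: 45.8
```

Emit:
step_arm:
  motion:
    - {"travel": [0, 0, 0.1], "yaw": 0, "gripper": 1}
    - {"travel": [0, 0, 0], "yaw": 0, "gripper": 1}
    - {"travel": [0, 0, 0], "yaw": 0, "gripper": 1}

```text
clock: 4.33
position: [500.9, -155.8, 78.8]
orientation: [[0.909, 0.417, 0.001], [0.417, -0.909, -0.0], [0.001, 0.001, -1.0]]
contact_force: [0.1, -0.5, -3.1]
grip_width: 0.7
grip_force: 44.7
```

Emit:
step_arm:
  motion:
    - {"travel": [0, 0, 0.1], "yaw": 0, "gripper": 1}
    - {"travel": [0, 0, 0], "yaw": 0, "gripper": 1}
    - {"travel": [0, 0, 0], "yaw": 0, "gripper": 1}

```text
clock: 4.58
position: [501.2, -155.6, 78.5]
orientation: [[0.909, 0.417, 0.002], [0.417, -0.909, -0.0], [0.002, 0.001, -1.0]]
contact_force: [-1.5, 2.0, 6.4]
grip_width: 0.702
grip_force: 45.5
```

Emit:
step_arm:
  motion:
    - {"travel": [0, 0, 0], "yaw": 0, "gripper": -1}
    - {"travel": [0, 0, 0], "yaw": 0, "gripper": -1}
    - {"travel": [0, 0, 0], "yaw": 0, "gripper": -1}
    - {"travel": [0, 0, 0], "yaw": 0, "gripper": -1}
    - {"travel": [0, 0, -0.5], "yaw": 0, "gripper": -1}

```text
clock: 5.0
position: [499.9, -155.6, 81.8]
orientation: [[0.909, 0.417, -0.001], [0.417, -0.909, 0.0], [-0.001, -0.001, -1.0]]
contact_force: [-0.0, 0.0, 0.3]
grip_width: 1.0
grip_force: 0.0
```

Emit:
step_arm:
  motion:
    - {"travel": [0, 0, -2], "yaw": 0, "gripper": -1}
    - {"travel": [0, 0, -3], "yaw": 0, "gripper": -1}
    - {"travel": [0, 0, -3], "yaw": 0, "gripper": -1}
    - {"travel": [0, 0, -1.5], "yaw": 0, "gripper": -1}
    - {"travel": [0, 0, 0], "yaw": 0, "gripper": -1}

```text
clock: 5.42
position: [502.8, -156.4, 181.1]
orientation: [[0.909, 0.416, 0.007], [0.416, -0.909, -0.002], [0.006, 0.005, -1.0]]
contact_force: [0.1, 1.4, 0.1]
grip_width: 1.002
grip_force: 0.0
```

Emit:
step_arm:
  motion:
    - {"travel": [1.21, -3.06, 0], "yaw": 0, "gripper": -1}
    - {"travel": [1.21, -3.06, 0], "yaw": 0, "gripper": -1}
    - {"travel": [1.21, -3.06, 0], "yaw": 0, "gripper": -1}
    - {"travel": [1.21, -3.06, 0], "yaw": 0, "gripper": -1}

```text
clock: 5.75
position: [492.6, -23.2, 176.8]
orientation: [[0.91, 0.416, -0.001], [0.416, -0.91, -0.0], [-0.001, -0.0, -1.0]]
contact_force: [1.0, 0.4, -0.2]
grip_width: 1.002
grip_force: 0.0
```

Emit:
step_arm:
  motion:
    - {"travel": [1.21, -3.06, 0], "yaw": 0, "gripper": -1}
    - {"travel": [1.21, -3.06, 0], "yaw": 0, "gripper": -1}
    - {"travel": [1.21, -3.06, 0], "yaw": 0, "gripper": -1}
    - {"travel": [1.21, -3.06, 0], "yaw": 0, "gripper": -1}

```text
clock: 6.08
position: [485.4, 108.6, 176.7]
orientation: [[0.909, 0.417, -0.001], [0.417, -0.909, -0.0], [-0.001, -0.0, -1.0]]
contact_force: [0.7, -0.3, -0.5]
grip_width: 1.0
grip_force: 0.0
```

Emit:
step_arm:
  motion:
    - {"travel": [1.21, -3.06, 0], "yaw": 0, "gripper": -1}
    - {"travel": [1.21, -3.06, 0], "yaw": 0, "gripper": -1}
    - {"travel": [1.21, -3.06, 0], "yaw": 0, "gripper": -1}
    - {"travel": [1.21, -3.06, 0], "yaw": 0, "gripper": -1}
    - {"travel": [0, 0, 0], "yaw": 0, "gripper": -1}

```text
clock: 6.5
position: [478.3, 247.6, 177.0]
orientation: [[0.905, 0.426, 0.001], [0.426, -0.905, 0.006], [0.003, -0.005, -1.0]]
contact_force: [-0.6, 1.2, 0.2]
grip_width: 1.0
grip_force: 0.0
```

Emit:
step_arm:
  motion:
    - {"travel": [0, 0, 0], "yaw": 0, "gripper": -1}

```text
clock: 6.58
position: [478.4, 241.2, 176.6]
orientation: [[0.907, 0.421, -0.001], [0.421, -0.907, 0.0], [-0.001, -0.001, -1.0]]
contact_force: [-0.1, -0.6, -0.1]
grip_width: 1.001
grip_force: 0.0
```

Emit:
step_arm:
  motion:
    - {"travel": [0, 0, 3], "yaw": 0, "gripper": -1}
    - {"travel": [0, 0, 3], "yaw": 0, "gripper": -1}
    - {"travel": [0, 0, 2.5], "yaw": 0, "gripper": -1}
    - {"travel": [0, 0, 1.3], "yaw": 0, "gripper": -1}
    - {"travel": [0, 0, 0], "yaw": 0, "gripper": -1}

```text
clock: 7.0
position: [477.2, 235.3, 76.2]
orientation: [[0.91, 0.415, -0.006], [0.415, -0.91, -0.005], [-0.008, 0.002, -1.0]]
contact_force: [-0.0, -0.4, 0.2]
grip_width: 0.997
grip_force: 0.0
```

Emit:
step_arm:
  motion:
    - {"travel": [0, 0, 0], "yaw": 0, "gripper": -1}
    - {"travel": [0, 0, 0], "yaw": 0, "gripper": -1}
    - {"travel": [0, 0, 0], "yaw": 0, "gripper": -1}

```text
clock: 7.25
position: [480.2, 238.4, 80.4]
orientation: [[0.909, 0.416, 0.002], [0.416, -0.909, 0.001], [0.002, 0.0, -1.0]]
contact_force: [-0.4, -0.5, -0.3]
grip_width: 1.0
grip_force: 0.0
```

Emit:
step_arm:
  motion:
    - {"travel": [0, 0, 0], "yaw": 0, "gripper": 1}
    - {"travel": [0, 0, 0], "yaw": 0, "gripper": 1}
    - {"travel": [0, 0, 0], "yaw": 0, "gripper": 1}
    - {"travel": [0, 0, 0], "yaw": 0, "gripper": 1}
    - {"travel": [0, 0, 0], "yaw": 0, "gripper": 1}

```text
clock: 7.67
position: [479.9, 239.2, 80.3]
orientation: [[0.909, 0.417, 0.002], [0.417, -0.909, 0.001], [0.002, -0.0, -1.0]]
contact_force: [-1.1, -0.1, 5.4]
grip_width: 0.687
grip_force: 42.2
```

Emit:
step_arm:
  motion:
    - {"travel": [0, 0, 0], "yaw": 0, "gripper": 1}
    - {"travel": [0, 0, 0], "yaw": 0, "gripper": 1}

```text
clock: 7.83
position: [479.9, 239.2, 80.4]
orientation: [[0.909, 0.417, 0.002], [0.417, -0.909, 0.001], [0.002, -0.0, -1.0]]
contact_force: [-0.3, -0.3, 6.9]
grip_width: 0.684
grip_force: 42.2
```

Emit:
step_arm:
  motion:
    - {"travel": [0, 0, -1.2], "yaw": 0, "gripper": 1}
    - {"travel": [0, 0, -1.2], "yaw": 0, "gripper": 1}
    - {"travel": [0, 0, -1.2], "yaw": 0, "gripper": 1}
    - {"travel": [0, 0, -1.2], "yaw": 0, "gripper": 1}
    - {"travel": [0, 0, -1.2], "yaw": 0, "gripper": 1}

```text
clock: 8.25
position: [479.1, 238.5, 139.9]
orientation: [[0.909, 0.417, -0.0], [0.417, -0.909, -0.0], [-0.0, 0.0, -1.0]]
contact_force: [-0.1, 0.1, -0.3]
grip_width: 0.681
grip_force: 43.7
```

Emit:
step_arm:
  motion:
    - {"travel": [0, 0, 0], "yaw": 0, "gripper": 1}
    - {"travel": [0, 0, 0], "yaw": 0, "gripper": 1}
    - {"travel": [0, 0, 0], "yaw": 0, "gripper": 1}
    - {"travel": [0, 0, 0], "yaw": 0, "gripper": 1}
    - {"travel": [0, 0, 0], "yaw": 0, "gripper": 1}

```text
clock: 8.67
position: [478.8, 238.4, 138.5]
orientation: [[0.909, 0.417, -0.001], [0.417, -0.909, -0.001], [-0.002, 0.0, -1.0]]
contact_force: [-1.1, -1.4, -0.6]
grip_width: 0.682
grip_force: 43.7
```

```bash
python3 - <<'E'
from h import *
f=[]
for i in range(8):
    c=camera("scene"); s=observe(); f.append(s["contact_force"][2])
print(s["clock"],np.round(f,2),np.mean(f),s["position"].round(1))
p=proj(c,(479,239,110)).astype(int); r=c["color"][p[1]-45:p[1]+45,p[0]-50:p[0]+50]
cv2.imwrite("pics/lift2.png",cv2.resize(r,None,fx=6,fy=6,interpolation=2)); print(p)
E
```

```text
9.0667 [-0.58 -1.48 -0.81 -1.16 -1.14 -0.93 -0.59 -1.61] -1.03814309850925 [479.3 238.6 139.2]
[363 180]
```

View pics/lift2.png

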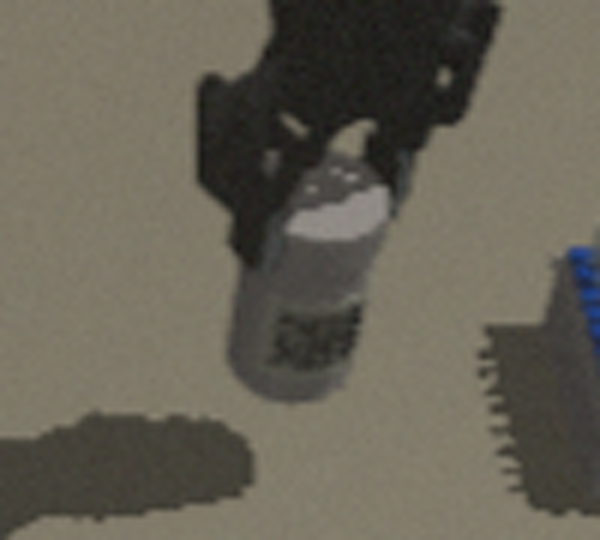

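The left jar weighs about 1 N, so it is the light one, and it is held 59 mm up with only a slight lean. Now I'll lower it.

Emit:
step_arm:
  motion:
    - {"travel": [0, 0, 1.7], "yaw": 0, "gripper": 1}
    - {"travel": [0, 0, 1.7], "yaw": 0, "gripper": 1}
    - {"travel": [0, 0, 1.4], "yaw": 0, "gripper": 1}
    - {"travel": [0, 0, 0.8], "yaw": 0, "gripper": 1}
    - {"travel": [0, 0, 0.1], "yaw": 0, "gripper": 1}

```text
clock: 9.48
position: [478.4, 238.2, 80.9]
orientation: [[0.909, 0.417, -0.003], [0.417, -0.909, -0.001], [-0.003, 0.0, -1.0]]
contact_force: [-0.6, -0.4, -0.9]
grip_width: 0.68
grip_force: 43.7
```

Emit:
step_arm:
  motion:
    - {"travel": [0, 0, 0.1], "yaw": 0, "gripper": 1}
    - {"travel": [0, 0, 0], "yaw": 0, "gripper": 1}
    - {"travel": [0, 0, 0], "yaw": 0, "gripper": 1}
    - {"travel": [0, 0, 0], "yaw": 0, "gripper": 1}

```text
clock: 9.82
position: [479.8, 238.9, 82.0]
orientation: [[0.909, 0.417, 0.001], [0.417, -0.909, 0.001], [0.002, -0.0, -1.0]]
contact_force: [-0.1, -0.1, -0.9]
grip_width: 0.682
grip_force: 43.7
```

Emit:
step_arm:
  motion:
    - {"travel": [0, 0, 0.15], "yaw": 0, "gripper": 1}
    - {"travel": [0, 0, 0], "yaw": 0, "gripper": 1}
    - {"travel": [0, 0, 0], "yaw": 0, "gripper": 1}

```text
clock: 10.07
position: [479.9, 239.0, 80.4]
orientation: [[0.909, 0.417, 0.001], [0.417, -0.909, 0.001], [0.001, -0.0, -1.0]]
contact_force: [0.2, 0.1, 4.4]
grip_width: 0.678
grip_force: 44.1
```

Emit:
step_arm:
  motion:
    - {"travel": [0, 0, 0], "yaw": 0, "gripper": -1}
    - {"travel": [0, 0, 0], "yaw": 0, "gripper": -1}
    - {"travel": [0, 0, 0], "yaw": 0, "gripper": -1}
    - {"travel": [0, 0, 0], "yaw": 0, "gripper": -1}
    - {"travel": [0, 0, -0.5], "yaw": 0, "gripper": -1}

```text
clock: 10.48
position: [478.6, 238.2, 84.1]
orientation: [[0.909, 0.417, -0.002], [0.417, -0.909, -0.001], [-0.002, 0.0, -1.0]]
contact_force: [-0.3, -0.1, 0.4]
grip_width: 1.0
grip_force: 0.0
```

Emit:
step_arm:
  motion:
    - {"travel": [0, 0, -2], "yaw": 0, "gripper": -1}
    - {"travel": [0, 0, -3], "yaw": 0, "gripper": -1}
    - {"travel": [0, 0, -3], "yaw": 0, "gripper": -1}
    - {"travel": [0, 0, -1.5], "yaw": 0, "gripper": -1}
    - {"travel": [0, 0, 0], "yaw": 0, "gripper": -1}

```text
clock: 10.9
position: [481.5, 239.9, 183.6]
orientation: [[0.909, 0.416, 0.007], [0.416, -0.909, 0.004], [0.008, -0.001, -1.0]]
contact_force: [0.3, 0.6, -0.4]
grip_width: 0.995
grip_force: 0.0
```

Emit:
step_arm:
  motion:
    - {"travel": [-1.21, 3.06, 0], "yaw": 0, "gripper": -1}
    - {"travel": [-1.21, 3.06, 0], "yaw": 0, "gripper": -1}
    - {"travel": [-1.21, 3.06, 0], "yaw": 0, "gripper": -1}
    - {"travel": [-1.21, 3.06, 0], "yaw": 0, "gripper": -1}
    - {"travel": [-1.21, 3.06, 0], "yaw": 0, "gripper": -1}

```text
clock: 11.32
position: [487.3, 72.8, 179.2]
orientation: [[0.909, 0.417, -0.001], [0.417, -0.909, -0.0], [-0.001, -0.0, -1.0]]
contact_force: [1.2, -0.3, 0.6]
grip_width: 1.004
grip_force: 0.0
```

```bash
python3 - <<'E'
from h import *
c=camera("top"); t=c["color"]; s=camera("scene")["color"]
g=cv2.cvtColor(cv2.medianBlur(t,3),cv2.COLOR_BGR2HSV)
m=((g[...,1]<35)&(g[...,2]>120)).astype(np.uint8)
n,l,st,ce=cv2.connectedComponentsWithStats(m)
for i in range(1,n):
    if 300<st[i,4]<600: print("white",st[i],ce[i].round(1),onz(c,*ce[i],100))
print(observe()["position"],observe()["clock"])
cv2.imwrite("pics/two.png",np.hstack([cv2.resize(s[160:240,a:a+80],None,fx=4.5,fy=4.5,interpolation=2) for a in(170,325)]))
E
```

```text
white [175 222  24  23 444] [186.6 233. ] [478.5 238.2 100. ]
white [527 377  21  31 412] [536.2 391.3] [ 117.3 -615.6  100. ]
[487.00908213  67.41133564 178.9944823 ] 11.4167
```

View pics/two.png

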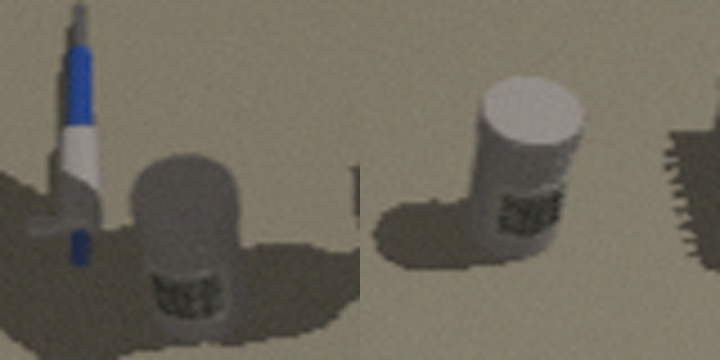

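Both jars stand upright where they were; the left cap is at (478.5,238), unchanged, and the right jar's label centre is near crop (189,295). Back to the right jar now.

Emit:
step_arm:
  motion:
    - {"travel": [-1.21, 3.06, 0], "yaw": 0, "gripper": -1}
    - {"travel": [-1.21, 3.06, 0], "yaw": 0, "gripper": -1}
    - {"travel": [-1.21, 3.06, 0], "yaw": 0, "gripper": -1}
    - {"travel": [-1.21, 3.06, 0], "yaw": 0, "gripper": -1}
    - {"travel": [-1.21, 3.06, 0], "yaw": 0, "gripper": -1}

```text
clock: 11.83
position: [496.4, -90.7, 179.3]
orientation: [[0.909, 0.418, -0.001], [0.418, -0.909, 0.0], [-0.001, -0.001, -1.0]]
contact_force: [-0.4, -1.0, -0.5]
grip_width: 1.0
grip_force: 0.0
```

Emit:
step_arm:
  motion:
    - {"travel": [-1.21, 3.06, 0], "yaw": 0, "gripper": -1}
    - {"travel": [-1.21, 3.06, 0], "yaw": 0, "gripper": -1}
    - {"travel": [0, 0, 0], "yaw": 0, "gripper": -1}
    - {"travel": [0, 0, 0], "yaw": 0, "gripper": -1}
    - {"travel": [0, 0, 0], "yaw": 0, "gripper": -1}

```text
clock: 12.25
position: [500.0, -154.7, 179.2]
orientation: [[0.909, 0.417, -0.001], [0.417, -0.909, 0.001], [-0.001, -0.001, -1.0]]
contact_force: [-0.1, 0.9, -0.8]
grip_width: 1.001
grip_force: 0.0
```

Emit:
step_arm:
  motion:
    - {"travel": [0, 0, 3], "yaw": 0, "gripper": -1}
    - {"travel": [0, 0, 3], "yaw": 0, "gripper": -1}
    - {"travel": [0, 0, 2.5], "yaw": 0, "gripper": -1}
    - {"travel": [0, 0, 1.5], "yaw": 0, "gripper": -1}
    - {"travel": [0, 0, 0], "yaw": 0, "gripper": -1}

```text
clock: 12.67
position: [498.2, -152.4, 76.8]
orientation: [[0.907, 0.42, -0.007], [0.42, -0.907, 0.003], [-0.005, -0.005, -1.0]]
contact_force: [0.0, 0.8, 0.4]
grip_width: 1.003
grip_force: 0.0
```

Emit:
step_arm:
  motion:
    - {"travel": [0, 0, 0], "yaw": 0, "gripper": -1}
    - {"travel": [0, 0, 0], "yaw": 0, "gripper": -1}
    - {"travel": [0, 0, 0], "yaw": 0, "gripper": -1}
    - {"travel": [0, 0, 0], "yaw": 0, "gripper": -1}

```text
clock: 13.0
position: [501.2, -155.5, 81.0]
orientation: [[0.909, 0.417, 0.002], [0.417, -0.909, -0.0], [0.002, 0.001, -1.0]]
contact_force: [-0.3, 0.1, -0.9]
grip_width: 0.995
grip_force: 0.0
```

Emit:
step_arm:
  motion:
    - {"travel": [0, 0, 0], "yaw": 0, "gripper": 1}
    - {"travel": [0, 0, 0], "yaw": 0, "gripper": 1}
    - {"travel": [0, 0, 0], "yaw": 0, "gripper": 1}
    - {"travel": [0, 0, 0], "yaw": 0, "gripper": 1}
    - {"travel": [0, 0, 0], "yaw": 0, "gripper": 1}

```text
clock: 13.42
position: [500.8, -155.7, 81.0]
orientation: [[0.909, 0.417, 0.001], [0.417, -0.909, -0.0], [0.001, 0.001, -1.0]]
contact_force: [-0.7, 1.3, 7.6]
grip_width: 0.7
grip_force: 41.4
```

Emit:
step_arm:
  motion:
    - {"travel": [0, 0, 0], "yaw": 0, "gripper": 1}
    - {"travel": [0, 0, 0], "yaw": 0, "gripper": 1}
    - {"travel": [0, 0, 0], "yaw": 0, "gripper": 1}
  grip_force: 60

```text
clock: 13.67
position: [500.8, -155.7, 81.2]
orientation: [[0.909, 0.417, 0.001], [0.417, -0.909, -0.0], [0.001, 0.001, -1.0]]
contact_force: [-2.6, 0.7, 10.8]
grip_width: 0.689
grip_force: 61.9
```

Emit:
step_arm:
  motion:
    - {"travel": [0, 0, -1], "yaw": 0, "gripper": 1}
    - {"travel": [0, 0, -2], "yaw": 0, "gripper": 1}
    - {"travel": [0, 0, -2.5], "yaw": 0, "gripper": 1}
    - {"travel": [0, 0, -2.5], "yaw": 0, "gripper": 1}
    - {"travel": [0, 0, -1.5], "yaw": 0, "gripper": 1}

```text
clock: 14.08
position: [500.6, -155.9, 177.1]
orientation: [[0.909, 0.416, 0.002], [0.416, -0.909, -0.001], [0.001, 0.001, -1.0]]
contact_force: [0.4, -1.1, -3.1]
grip_width: 0.689
grip_force: 65.8
```

Emit:
step_arm:
  motion:
    - {"travel": [0, 0, 0], "yaw": 0, "gripper": 1}
    - {"travel": [0, 0, 0], "yaw": 0, "gripper": 1}
    - {"travel": [0, 0, 0], "yaw": 0, "gripper": 1}
    - {"travel": [0, 0, 0], "yaw": 0, "gripper": 1}

```text
clock: 14.42
position: [499.0, -155.4, 173.4]
orientation: [[0.909, 0.417, -0.003], [0.417, -0.909, 0.001], [-0.003, -0.002, -1.0]]
contact_force: [-0.2, 0.4, -4.3]
grip_width: 0.691
grip_force: 65.8
```

Emit:
step_arm:
  motion:
    - {"travel": [1.5, -0.36, 0], "yaw": 0, "gripper": 1}
    - {"travel": [1.5, -0.36, 0], "yaw": 0, "gripper": 1}
    - {"travel": [1.5, -0.36, 0], "yaw": 0, "gripper": 1}
    - {"travel": [1.5, -0.36, 0], "yaw": 0, "gripper": 1}
    - {"travel": [1.5, -0.36, 0], "yaw": 0, "gripper": 1}

```text
clock: 14.83
position: [562.9, -106.0, 174.5]
orientation: [[0.908, 0.418, 0.0], [0.418, -0.908, 0.001], [0.0, -0.0, -1.0]]
contact_force: [-0.1, 0.4, -3.3]
grip_width: 0.692
grip_force: 65.8
```

Emit:
step_arm:
  motion:
    - {"travel": [1.5, -0.36, 0], "yaw": 0, "gripper": 1}
    - {"travel": [1.5, -0.36, 0], "yaw": 0, "gripper": 1}
    - {"travel": [1.5, -0.36, 0], "yaw": 0, "gripper": 1}
    - {"travel": [1.5, -0.36, 0], "yaw": 0, "gripper": 1}
    - {"travel": [1.5, -0.36, 0], "yaw": 0, "gripper": 1}

```text
clock: 15.25
position: [622.9, -59.4, 174.7]
orientation: [[0.909, 0.417, -0.0], [0.417, -0.909, -0.0], [-0.0, 0.0, -1.0]]
contact_force: [-0.4, 0.3, -3.8]
grip_width: 0.687
grip_force: 65.8
```

Emit:
step_arm:
  motion:
    - {"travel": [0, 0, 0], "yaw": -0.1, "gripper": 1}
    - {"travel": [0, 0, 0], "yaw": -0.1, "gripper": 1}
    - {"travel": [0, 0, 0], "yaw": -0.1, "gripper": 1}
    - {"travel": [0, 0, 0], "yaw": -0.1, "gripper": 1}
    - {"travel": [0, 0, 0], "yaw": 0, "gripper": 1}

```text
clock: 15.67
position: [622.2, -60.2, 174.7]
orientation: [[0.674, 0.739, -0.0], [0.739, -0.674, 0.0], [0.0, -0.0, -1.0]]
contact_force: [0.5, 0.1, -4.4]
grip_width: 0.689
grip_force: 65.8
```

Emit:
step_arm:
  motion:
    - {"travel": [0, 0, 0], "yaw": 0, "gripper": 1}
    - {"travel": [0, 0, 0], "yaw": 0, "gripper": 1}
    - {"travel": [0, 0, 0], "yaw": 0, "gripper": 1}
    - {"travel": [0, 0, 0], "yaw": 0, "gripper": 1}

```text
clock: 16.0
position: [621.8, -60.3, 174.8]
orientation: [[0.676, 0.737, -0.0], [0.737, -0.676, -0.0], [-0.0, 0.0, -1.0]]
contact_force: [-0.2, -1.1, -2.9]
grip_width: 0.694
grip_force: 65.8
```

```bash
python3 - <<'E'
from h import *
c=camera("scene"); t=camera("top")
s=c["color"]; st=observe(); print(st["clock"],st["position"].round(1),st["contact_force"].round(1),st["grip_width"])
p=st["position"]; print(proj(c,(p[0],p[1],135)),proj(t,(p[0],p[1],180)),proj(t,(724,-33,135)))
a=cv2.resize(s[150:300,190:340],(400,400),interpolation=2); b=cv2.resize(t["color"][90:240,230:380],(400,400),interpolation=2)
cv2.imwrite("pics/hold.png",np.hstack([a,b]))
E
```

```text
16.1 [621.7 -60.3 174.8] [ 0.3 -0.1 -3.4] 0.686368194759377
[251.1 225.4] [308.8 172.5] [297.4 136.5]
```

View pics/hold.png

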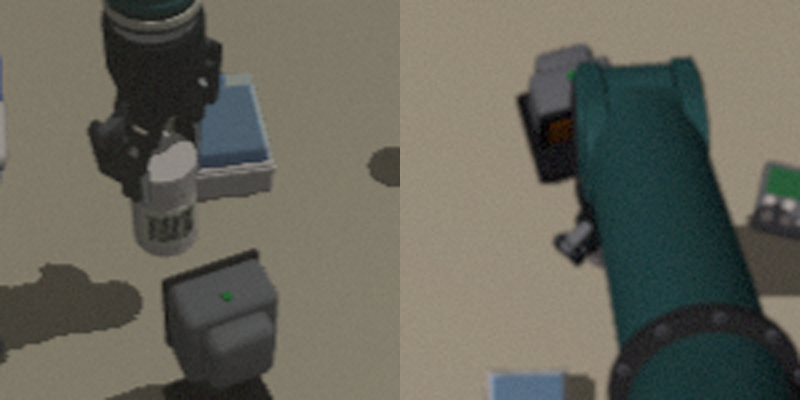

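The jar is upright in front of the window. Its label spans 148–196 against body limbs 133–198, which gives a yaw of about 17° against the scanner's 15°. It sits about 105 mm from the window, with the label at the right height, so I'll hand it in.

Emit:
step_arm:
  motion:
    - {"travel": [0, 0, 0], "yaw": 0, "gripper": 1}
    - {"travel": [0, 0, 0], "yaw": 0, "gripper": 1}
    - {"travel": [0, 0, 0], "yaw": 0, "gripper": 1}
    - {"travel": [0, 0, 0], "yaw": 0, "gripper": 1}
    - {"travel": [0, 0, 0], "yaw": 0, "gripper": 1}

```text
clock: 16.52
position: [621.7, -60.4, 174.8]
orientation: [[0.675, 0.738, 0.0], [0.738, -0.675, -0.0], [0.0, 0.0, -1.0]]
contact_force: [0.7, 0.4, -3.0]
grip_width: 0.691
grip_force: 65.8
```

```bash
python3 -c "
from h import *
print(job_done())"
```

```text
the job is handed in; nothing more can be done
None
```

I handed the job in at about 16.5 s with the heavier (right) jar held upright and still about 105 mm in front of the scanner window, its label within a few degrees of square by camera estimate; the lighter left jar is back upright where it stood. The hand-in gave no verdict.

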